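# Set up the tilting stitching pony and hold it upright

## Robot

A 7-joint arm with a two-finger parallel gripper is mounted at the origin on the work surface. World frame = base frame: x ahead of the robot, y to its left, z up, the work surface at z = 0. Lengths are in mm, angles in rad, forces in N, time in s.
With the tool pointing down it reaches from about 400 to 875 mm from the base axis. Payload 6.5 kg.
Tool frame: the origin (TCP) lies at the very end of the fingers, on their centre line; the grasp point (between the pads) lies grip_point_offset behind it (grip_point_offset is the distance from the TCP to the grasp point, in mm); z points along the fingers, y is the line along which they close (so a half turn about z gives the same grasp; the last joint's range is limited). The gripper opens to 85 mm and grips with 20 to 120 N. Pads are 22 mm wide; open, the fingers measure 114 mm over their backs; the gripper's body (76 mm by 85 mm) begins 54 mm behind the grasp point. The pads swing forward as they close: fully open they stand 13 mm farther back than shut.
Start: joints at [-1.222, 0.536, -0.004, 1.538, 0.003, 1.067, -0.071], TCP at [261.949, 594.872, 231.29] pointing down, gripper open.
Joint ranges: [-2.7, 2.7], [-0.37, 2.16], [-1.27, 1.26], [0.24, 2.4], [-1.31, 4.45], [0.19, 1.91], [-2.76, 2.76]. Speed limits (rad/s): [2.39, 2.39, 3.14, 3.14, 3.14, 3.14, 3.14].

## Interface

Orientations are given as a unit quaternion [w, x, y, z].
In Python, from plant import state, capture, calibration, finish_job, grip_point_offset gives the robot as it stands.
- The arm moves only by the tool carry_out, never from a script. Its argument "motion" is one flat list of numbers, 7 for each row, row after row: the turn, a rotation vector about the tool's x, y, z in degrees, then the shift along the tool's x, y, z in mm, then the opening, from 0 (shut) to 1 (fully open). A call has 1 to 8 rows; each row is the pose to reach, as a shift and turn from the pose commanded when the call began, along the tool's axes at that moment; what a row does not reach only later rows make up. A row lasts 1/8 s, in which the tool goes at most 62.5 mm and 10.7 degrees, less where a joint would pass 70% of its speed; a pose out of reach is approached as far as the arm can. A call with a gripper value outside its range is refused whole. The fingers move at their own pace and stop on an object; "newtons" is the grip in N (left out, the last holds). Time passes only in rows, so rows that repeat a pose let the fingers close. It gives the time, the measured TCP pose, the force, the opening and the grip force at its end, in the units of the state.
- state(): the state, without advancing time (a new reading comes with each control period).
- capture(name): name is "scene" or "top" or "wrist"; returns the picture (480x640x3 uint8, red, green, blue); there is no depth.
- calibration(name): a dict with "fx", "fy", "cx", "cy" (pixels), "R" (3x3) and "t" (3): a world point X has camera coordinates R X + t; the wrist camera has in their place "T_tool_cam" (4x4, takes a point from camera to tool coordinates, whose origin is the TCP and whose axes are the flange's). Camera axes: x right, y down, z forward; pixel columns grow to the right and rows downward; lengths in mm; the calibration is good to about 2 mm. A picture is of the moment at which its call begins: read the wrist's pose just before it. calibration takes no time and is no camera call.
- finish_job(): hands the job in; it is judged then, once.
The state is a dict: "time_s": time; "joint_pos": joint angles; "joint_velocities": joint speeds; "joint_efforts": joint torques, N m; "position": TCP position; "ee_rot": TCP orientation; "wrist_force": force on the tool from outside, world axes, zero at the start; "moment": the same for the moment, N m; "grip_width": finger opening in mm; "grip_force": force on a finger pad.
Only numpy, scipy, OpenCV 4.12 (cv2) and the standard library are available. Lean on these libraries where they do the work, as an engineer would, in place of code of your own. Each camera call takes 0.05 s, during which the arm holds its last target. There are 200 camera calls.

## Task

Get the tilting stitching pony on the bench ready for sewing: take the scraper block and sweep the three wood chips right off the pony's base board with it, not with the fingers, then put the scraper block down on the bench clear of the board. Flip the prop leg down over centre until it snaps to its stop, then raise the clamp head from its parked lean until the prop's rubber foot stands on the board, and finish while still holding the head upright with light pressure on the prop: its pivot nut is loose and it would tip back if let go. Leave the other things on the bench where they are.

Things in the scene. Friction and masses are not known exactly. Their poses are not given: they have to be found in the camera images.
- pony_base: Plywood base board of the stitching pony, 280 (x) x 340 (y) x 18 mm, fixed. Origin: centre of its underside, on the bench; axes along its edges, z up. Hinge lugs at x = +/-40 mm, y = -20 mm stand 34 mm above it. The head is parked leaning to the board's -y; the prop lands at +y, on a flush steel wear plate (70 x 60 mm). The part with y above 10 mm is clear but for the chips
- pony_hinge (a point): Point on the axis of the clamp head's hinge, at (0, -20, 40) mm in the board's frame; the axis runs along the board's x
- landing (a point): Point on the board's top, at (-23.5, 100.3, 18) mm in its frame, where the middle of the prop's rubber foot comes down
- jaws (a joint): Hinge of the clamp head, rad: 0 = upright, positive = leaning to the board's -y. Starts at its parking stop, 0.35. Almost no friction; head 0.9 kg, weight on the -y side of the hinge: let go upright, it falls back to 0.35. With the prop down its foot meets the board at 0 and stops any lean to +y
- jaws_top (a point): Middle of the head's top end; axes turn with the head (at joint 0: the board's). Hinge axis: 285 mm down its -z, 20 mm along +y. Head of brown wood, for 150 mm down 50 mm wide (x), 40 mm thick (y; solid for the top 37 mm, then two 16 mm jaws and a gap), below that a block 60 x 40 mm. 100 mm down, a clamp bolt along y with a star knob (56 mm) 24 to 42 mm off the -y face. Sides free for fingers
- prop (a joint): Sprung pivot of the prop leg, rad: 0 = folded, 1.72 = down at its stop. A spring with dead centre at 0.85 drives it to the nearer end, up to 0.3 N m (2 to 3 N at the foot). It swings in a plane fixed in the head: leg direction in the head's axes = cos(q) (1,0,0) + sin(q) (0, 0.605, -0.796)
- prop_pivot (a point): Centre of the prop leg's pivot, on the dark round hub (42 mm across) on the head's +y face, 46 mm along +y and 170 mm down -z from jaws_top, in the head's axes. Its small coil spring lies over it, 16 mm farther out
- prop_foot: Black rubber ball foot, 26 mm across, at the end of the prop leg: a bare aluminium rod, 12 mm thick, its axis running from the pivot to the middle of this ball, 157.5 mm away. Origin: middle of the ball
- scraper: Scraper block standing on its sole on the bench: black rubber sole 24 x 120 x 24 mm, light wood block above it 26 x 120 mm, 100 mm high in all, 0.2 kg. Origin: centre of its underside; x across its thickness, y along its length, z up
- chip0: Dark wood chip 1 of 3, 34 x 24 x 12 mm, 10 g, lying on the board near the wear plate. Origin: centre of its underside
- chip1: Dark wood chip 2 of 3, 34 x 24 x 12 mm, 10 g, lying on the board near the wear plate. Origin: centre of its underside
- chip2: Dark wood chip 3 of 3, 34 x 24 x 12 mm, 10 g, lying on the board near the wear plate. Origin: centre of its underside
- mallet: Hammer lying on the bench, bystander; origin about its middle
- punch_block: Dark wooden punching block 100 x 70 x 45 mm, bystander; origin centre of its underside
- awl: Awl with a handle, 150 mm long, lying, bystander
- rivet_jar: Amber jar with brass lid, 60 mm across, 75 mm high, bystander; origin centre of its underside
- thread_spool: Orange thread spool standing on end, 56 mm across, 60 mm high, bystander; origin centre of its underside
- clip_blue: Blue sewing clip, 40 x 22 x 20 mm, bystander
- clip_yellow: Yellow sewing clip, 40 x 22 x 20 mm, bystander
- steel_rule: Steel rule 25 x 200 x 4 mm lying flat, bystander; origin centre of its underside
Not all that is in view belongs to the job. Leave any turquoise look-alike of the scraper alone.

How it is judged (in metres and radians):
On the way, in this order (a step that is already met when the one before it is completed fails the run):
1. the scraper block is held with its sole on the base board (contact force between the fingers and scraper above 2 N and height (world z) of scraper below 0.03 m and not (x of scraper in the frame of pony_base above 0.14 m or x of scraper in the frame of pony_base below -0.14 m or y of scraper in the frame of pony_base above 0.17 m or y of scraper in the frame of pony_base below -0.17 m)), for 0.1 s.
2. all three chips are off the base board, the scraper block still in the gripper (contact force between the fingers and scraper above 2 N and (x of chip0 in the frame of pony_base above 0.14 m or x of chip0 in the frame of pony_base below -0.14 m or y of chip0 in the frame of pony_base above 0.17 m or y of chip0 in the frame of pony_base below -0.17 m) and (x of chip1 in the frame of pony_base above 0.14 m or x of chip1 in the frame of pony_base below -0.14 m or y of chip1 in the frame of pony_base above 0.17 m or y of chip1 in the frame of pony_base below -0.17 m) and (x of chip2 in the frame of pony_base above 0.14 m or x of chip2 in the frame of pony_base below -0.14 m or y of chip2 in the frame of pony_base above 0.17 m or y of chip2 in the frame of pony_base below -0.17 m)), for 0.1 s.
3. the prop leg is down at its stop, the head still at its parked lean and the scraper block put down (value of joint prop above 1.62 rad and value of joint jaws above 0.2 rad and contact force between the fingers and scraper below 0.2 N), for 0.2 s.
At the end, for the whole second after the job is handed in: Head within 0.045 rad of upright and held by the fingers (over 1 N); prop at its stop (over 1.62 rad), its foot pressing on the board with 0.5 to 40 N; the middles of the three chips outside the board's edges; the scraper block at rest on the bench off the board, untouched (value of joint jaws between -0.045 and 0.045 rad and value of joint prop above 1.62 rad and contact force between the fingers and jaws above 1 N and contact force between prop_foot and anything else between 0.5 and 40 N and contact force between the fingers and prop below 0.2 N and (x of chip0 in the frame of pony_base above 0.14 m or x of chip0 in the frame of pony_base below -0.14 m or y of chip0 in the frame of pony_base above 0.17 m or y of chip0 in the frame of pony_base below -0.17 m) and (x of chip1 in the frame of pony_base above 0.14 m or x of chip1 in the frame of pony_base below -0.14 m or y of chip1 in the frame of pony_base above 0.17 m or y of chip1 in the frame of pony_base below -0.17 m) and (x of chip2 in the frame of pony_base above 0.14 m or x of chip2 in the frame of pony_base below -0.14 m or y of chip2 in the frame of pony_base above 0.17 m or y of chip2 in the frame of pony_base below -0.17 m) and height (world z) of each of chip0, chip1, chip2 below 0.03 m and (x of scraper in the frame of pony_base above 0.14 m or x of scraper in the frame of pony_base below -0.14 m or y of scraper in the frame of pony_base above 0.17 m or y of scraper in the frame of pony_base below -0.17 m) and height (world z) of scraper below 0.07 m and linear speed of scraper below 0.03 m/s and contact force between each of the arm, the fingers and scraper below 0.2 N); the arm keeps its last pose, push and grip.
It fails at once if a chip is touched by the fingers (contact force between the fingers and chip0 above 0.5 N or contact force between the fingers and chip1 above 0.5 N or contact force between the fingers and chip2 above 0.5 N).
It fails at once if a bystander is moved more than 30 mm (distance of any of mallet, punch_block, awl, rivet_jar, thread_spool, clip_blue, clip_yellow, steel_rule from where it was at the start of the episode above 0.03 m).
It also fails if it takes over 72 s, if anything falls off the work surface, if the arm or the gripper's body presses on something with over 40 N, if the wrist force passes 120 N, or if a joint passes its speed limit or range.

## Working session

There is one attempt and no reset: what is moved stays moved. The work goes in short steps, Python scripts to look and compute and a tool call to move; the robot and the scene stay as the last step left them, time stands still between calls to the robot, and variables do not carry over. Pictures are saved under pics/ and viewed, at most 10 in all, crops included, and the job is handed in when it is done.

Besides the shell and the picture viewer there is one more tool, called after ">>>" as name(argument=value, ...) on one line, values as JSON. carry_out: Moves the arm, as the interface text tells. Its arguments: {"type":"object","properties":{"motion":{"type":"array","items":{"type":"number"}},"newtons":{"type":"number"}},"required":["motion"]}

```bash
mkdir -p pics; ls; python3 - <<'E'
from plant import *
import cv2,json,numpy as np
for n in("scene","top"):
    cv2.imwrite(f"pics/{n}0.png",capture(n)[:,:,::-1]); c=calibration(n); print(n,{k:np.round(v,3).tolist() for k,v in c.items()})
print({k:np.round(v,4).tolist() for k,v in calibration("wrist").items()})
print(grip_point_offset); print(state())
E
```

```text
pics
scene {'fx': 510.274, 'fy': 510.274, 'cx': 313.742, 'cy': 245.468, 'R': [[0.398, 0.917, 0.006], [0.685, -0.293, -0.667], [-0.61, 0.269, -0.745]], 't': [-264.487, -268.385, 1798.319]}
top {'fx': 554.294, 'fy': 554.294, 'cx': 323.036, 'cy': 239.099, 'R': [[0.008, -1.0, 0.004], [-0.981, -0.009, -0.193], [0.193, -0.002, -0.981]], 't': [1.471, 615.209, 1506.658]}
{'fx': 390.0903, 'fy': 390.0903, 'cx': 315.0379, 'cy': 234.6129, 'T_tool_cam': [[-0.0012, -0.954, -0.2997, 76.7912], [1.0, -0.0011, -0.0004, 1.0895], [0.0, -0.2997, 0.954, -141.0225], [0.0, 0.0, 0.0, 1.0]]}
18.700000000000003
{'time_s': 0.1, 'joint_pos': array([-1.22216399,  0.53709339, -0.00442793,  1.53877643,  0.00259613,
        1.06728708, -0.07120662]), 'joint_velocities': array([-4.60590519e-05, -9.34226904e-04,  8.27090982e-04, -2.38326985e-03,
       -8.71368375e-05, -7.31246038e-04,  2.56367319e-03]), 'joint_efforts': array([ 2.76323015e-03, -5.84562242e+01,  1.05198283e+00, -2.59775501e+01,
        1.26803727e-02,  4.59464631e-03,  7.27604260e-06]), 'position': array([261.76295448, 594.34258797, 230.49803617]), 'ee_rot': array([-1.02586585e-04,  2.05905640e-01,  9.78571541e-01, -7.72480805e-04]), 'wrist_force': array([-0.35502353, -0.6651285 , -0.45538273]), 'moment': array([ 0.02503322,  0.01332526, -0.03815601]), 'grip_force': 0.0, 'grip_width': 85.17027859114737}
```

View pics/top0.png

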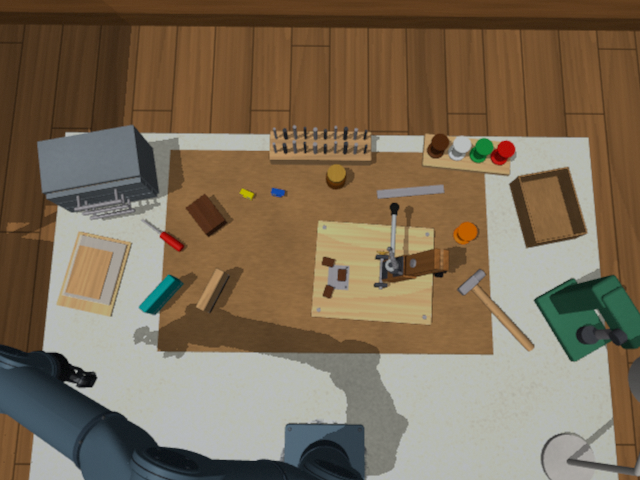

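View pics/scene0.png

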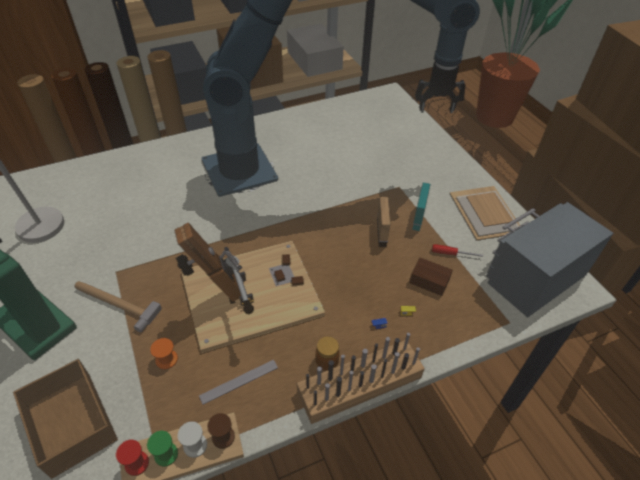

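The top view shows the board with corners at about (317,222), (434,229), (431,324) and (313,316). Its +y side is on the left. The chips are at (329,262), (342,275) and (328,291), and the head leans right with its top at about (442,260). The folded prop points up, with its foot at (394,208). There are two candidates for the scraper: the light-wood block with a dark sole at (212,290), and the turquoise block at (160,294). The wooden one fits the description. I'll measure it and confirm in a crop.

```bash
cat > h.py <<'E'
import cv2,numpy as np
from plant import *
def ray(c,uv):
    uv=np.atleast_2d(uv).astype(float); d=np.c_[(uv[:,0]-c["cx"])/c["fx"],(uv[:,1]-c["cy"])/c["fy"],np.ones(len(uv))]
    R=np.array(c["R"]); return -R.T@np.array(c["t"]), d@R
def plane(c,uv,z):
    o,d=ray(c,uv); return o+d*((z-o[2])/d[:,2])[:,None]
def tri(c1,u1,c2,u2):
    o1,d1=ray(c1,u1);o2,d2=ray(c2,u2);d1=d1[0];d2=d2[0]
    s=np.linalg.lstsq(np.c_[d1,-d2],o2-o1,rcond=None)[0]; a=o1+s[0]*d1;b=o2+s[1]*d2
    return (a+b)/2,np.linalg.norm(a-b)
def proj(c,P):
    q=np.atleast_2d(P)@np.array(c["R"]).T+np.array(c["t"]); return np.c_[c["fx"]*q[:,0]/q[:,2]+c["cx"],c["fy"]*q[:,1]/q[:,2]+c["cy"]]
def blobs(m,amin):
    n,l,s,ct=cv2.connectedComponentsWithStats(m.astype(np.uint8)); return [(l==i,s[i],ct[i]) for i in range(1,n) if s[i,4]>=amin]
E
python3 - <<'E'
from h import *
im=cv2.imread("pics/top0.png");c=calibration("top");hsv=cv2.cvtColor(im,cv2.COLOR_BGR2HSV)
np.set_printoptions(precision=1,suppress=True)
for p in [(350,240),(328,291),(212,285),(220,292),(200,340),(338,282),(430,262),(393,240)]: print(p,hsv[p[1],p[0]])
cr=cv2.resize(im[190:340,130:330],None,fx=4,fy=4,interpolation=cv2.INTER_CUBIC)
cr2=cv2.resize(im[190:340,290:490],None,fx=4,fy=4,interpolation=cv2.INTER_CUBIC)
cv2.imwrite("pics/crA.png",cr);cv2.imwrite("pics/crB.png",cr2)
E
```

```text
(350, 240) [ 24  87 185]
(328, 291) [ 11 175  83]
(212, 285) [ 16 120 180]
(220, 292) [21 58 31]
(200, 340) [ 16 139  88]
(338, 282) [144   9 142]
(430, 262) [ 14 176  90]
(393, 240) [ 96   8 169]
```

View pics/crA.png

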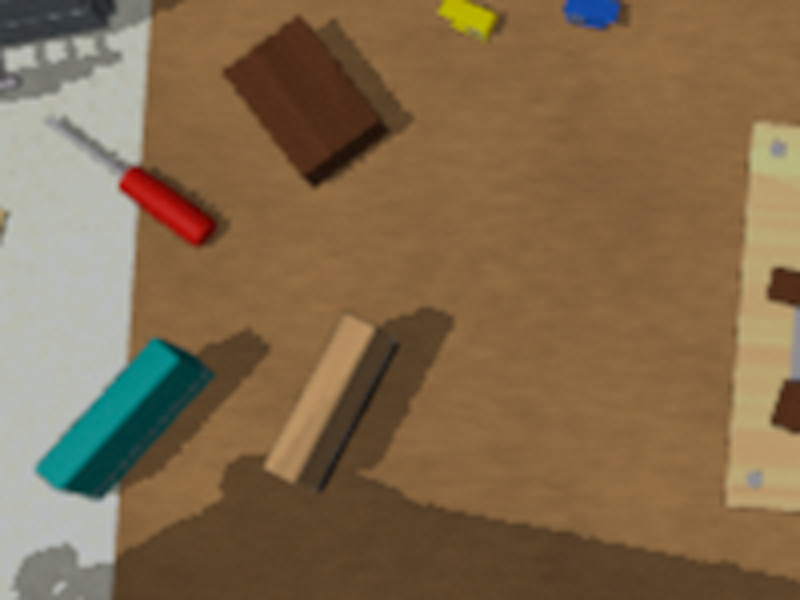

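View pics/crB.png

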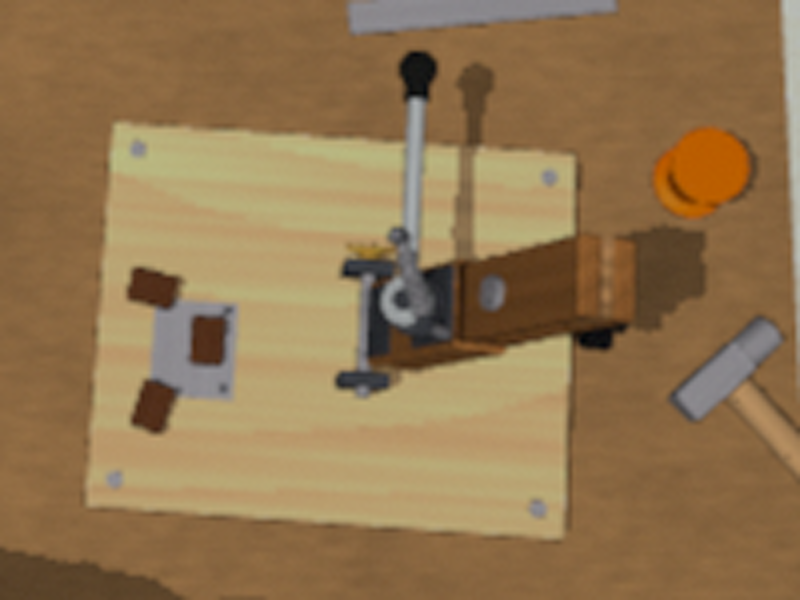

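The enlarged crop confirms it. The wooden scraper's top face has corners near (347,315), (378,325), (297,483) and (265,466), with the dark sole below on the right; the turquoise one is the decoy. The second crop shows the three chips at (153,287), (208,340) and (153,406), the foot ball at (418,75) and the head top at about (606,277).

```bash
python3 - <<'E'
from h import *
im=cv2.imread("pics/top0.png");c=calibration("top");hsv=cv2.cvtColor(im,cv2.COLOR_BGR2HSV)
np.set_printoptions(precision=1,suppress=True)
H,S,V=[hsv[...,i].astype(int) for i in range(3)]
# board
m=((H>=14)&(H<32)&(V>130)&(S>50)&(S<150)); sel=np.zeros_like(m);sel[205:340,295:445]=1
b=max(blobs(m&sel,500),key=lambda t:t[1][4])[0]
hull=cv2.convexHull(np.argwhere(b)[:,::-1].astype(np.int32))
P=plane(c,hull[:,0]+0.,18)
r=cv2.minAreaRect(P[:,:2].astype(np.float32));print("board",r, cv2.boxPoints(r).tolist())
man=np.array([[113,123],[575,153],[565,539],[87,506]])/4-.375+[290,190]
print("board corners manual",plane(c,man,18))
# scraper top face
sel[:]=0;sel[255:320,190:235]=1
b=max(blobs((V>135)&(S>80)&(H<25)&sel,50),key=lambda t:t[1][4])[0]
P=plane(c,np.argwhere(b)[:,::-1],100)[:,:2].astype(np.float32);r=cv2.minAreaRect(P);print("scraper",r,P.mean(0),cv2.boxPoints(r).tolist())
man=np.array([[347,315],[378,325],[297,483],[265,466]])/4-.375+[130,190]
print("scr manual",plane(c,man,100), plane(c,man,100).mean(0))
# chips
sel[:]=0;sel[250:302,318:350]=1
for b,s,ct in blobs((V<115)&(S>120)&sel,30):
    P=plane(c,np.argwhere(b)[:,::-1],28)[:,:2].astype(np.float32);print("chip",P.mean(0),cv2.minAreaRect(P))
cs=calibration("scene")
print("foot from top+scene",tri(c,np.array([418,73])/4-.375+[290,190],cs,(249,308)))
E
```

```text
board ((532.8225708007812, -126.57875061035156), (387.95941162109375, 429.3910217285156), 0.5302326083183289) [[336.8643493652344, 86.31245422363281], [340.8379821777344, -343.0602111816406], [728.78076171875, -339.469970703125], [724.80712890625, 89.9027099609375]]
board corners manual [[ 679.1   22.2   18. ]
 [ 659.7 -314.9   18. ]
 [ 381.1 -299.5   18. ]
 [ 401.3   37.8   18. ]]
scraper ((486.7640380859375, 313.5782470703125), (146.8757781982422, 112.13654327392578), 0.5094360113143921) [502.9 323.9] [[412.8305358886719, 368.9913330078125], [413.8275451660156, 256.8592529296875], [560.697509765625, 258.1651611328125], [559.7005615234375, 370.2972412109375]]
scr manual [[523.5 296.6 100. ]
 [516.8 275.2 100. ]
 [409.6 324.9 100. ]
 [420.7 346.9 100. ]] [467.6 310.9 100. ]
chip [556.8  -7.1] ((556.0070190429688, -7.591066360473633), (33.37040710449219, 23.16452980041504), 76.295166015625)
chip [518.8 -46.3] ((519.12158203125, -46.74629211425781), (31.50459861755371, 19.974075317382812), 0.03388417139649391)
chip [470.7  -7.8] ((470.6298522949219, -7.75920295715332), (22.397850036621094, 31.38347053527832), 72.00560760498047)
foot from top+scene (array([ 683.9, -180.4,  156.1]), np.float64(5.036801954505547))
```

```bash
cat >> h.py <<'E'
from scipy.spatial.transform import Rotation as Ro
def rel(p,yawy=None,R=None,s=None):
    "tool-frame row (deg, mm) from the present pose to p with tool down and tool y at world yaw yawy (deg)"
    s=s or state(); q=s["ee_rot"]; R0=Ro.from_quat([q[1],q[2],q[3],q[0]])
    if R is None:
        a=np.radians(yawy); y=np.array([np.cos(a),np.sin(a),0]); z=np.array([0,0,-1.]); R=Ro.from_matrix(np.c_[np.cross(y,z),y,z])
    return np.round((R0.inv()*R).as_rotvec(degrees=True),2),np.round(R0.inv().apply(np.array(p)-s["position"]),1)
B0=np.array([530.3,-138.6,0]);BR=Ro.from_euler("z",-3.25,degrees=True)
def bw(p): return B0+BR.apply(p)
E
python3 - <<'E'
from h import *
np.set_printoptions(precision=1,suppress=True)
im=cv2.imread("pics/top0.png");c=calibration("top");hsv=cv2.cvtColor(im,cv2.COLOR_BGR2HSV);H,S,V=[hsv[...,i].astype(int) for i in range(3)]
sel=np.zeros(H.shape,bool);sel[255:320,190:235]=1
for b,s,ct in blobs((V>158)&sel,30):
    P=plane(c,np.argwhere(b)[:,::-1],100)[:,:2].astype(np.float32);r=cv2.minAreaRect(P);print("scraper",r,P.mean(0))
cs=calibration("scene")
print("proj of scraper top ends in scene", proj(cs,[[520,286,100],[415,336,100]]))
for p in [(467.6,310.9,160)]: print(rel(p,64.8))
E
```

```text
scraper ((467.8091735839844, 313.2270202636719), (20.32197380065918, 113.24392700195312), 63.80698013305664) [467.5 313.3]
proj of scraper top ends in scene [[384.4 224. ]
 [382.2 196.8]]
(array([-0.1,  0. ,  1.4]), array([-302.6, -176.3,   70.8]))
```

>>> carry_out(motion=[0,0,1.4,-302,-177,70,1,0,0,1.4,-302,-177,70,1,0,0,1.4,-302,-177,70,1,0,0,1.4,-302,-177,70,1,0,0,1.4,-302,-177,70,1,0,0,1.4,-302,-177,70,1,0,0,1.4,-302,-177,70,1,0,0,1.4,-302,-177,70,1])

```text
time_s: 1.1
position: [466.5, 311.8, 161.2]
ee_rot: [-0.0, 0.218, 0.976, 0.0]
wrist_force: [-0.1, 0.2, -0.8]
grip_width: 85.4
grip_force: 0.0
```

```bash
python3 - <<'E'
from h import *
s=state();print(s["time_s"],s["position"],s["joint_pos"].round(2),s["wrist_force"].round(1));print(rel((467.5,312,41),64.5,s=s))
im=capture("wrist");cv2.imwrite("pics/w1.png",im[:,:,::-1])
E
```

```text
1.1 [466.46314337 311.83596461 161.15019711] [-0.71  0.47  0.06  1.84 -0.04  0.83  0.49] [-0.1  0.2 -0.8]
(array([ 0.  , -0.05,  0.36]), array([ -1. ,   0.6, 120.1]))
```

View pics/w1.png

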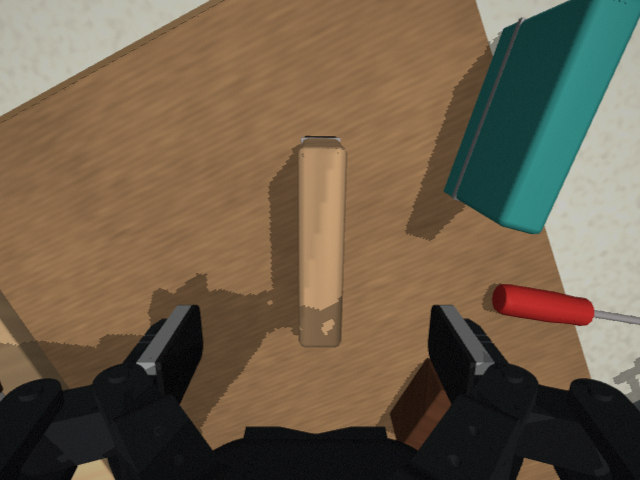

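The wrist view shows the tan scraper upright between the open fingers, its top face running from (322,145) to (322,346). That puts it about 4 mm off centre in y and 2 mm in x. I'll correct that, go down and grip.

>>> carry_out(motion=[0,0,0.4,2,4,60,1,0,0,0.4,2,4,120,1,0,0,0.4,2,4,120,1,0,0,0.4,2,4,120,0,0,0,0.4,2,4,120,0,0,0,0.4,2,4,120,0,0,0,0.4,2,4,120,0,0,0,0.4,2,4,120,0], newtons=80)

```text
time_s: 2.15
position: [468.0, 316.5, 43.1]
ee_rot: [0.001, 0.221, 0.975, 0.001]
wrist_force: [-2.5, -0.6, 10.4]
grip_width: 25.4
grip_force: 79.2
```

>>> carry_out(motion=[0,0,0,0,0,-30,0,0,0,0,0,0,-80,0,0,0,0,0,0,-80,0])

```text
time_s: 2.52
position: [469.4, 317.2, 125.2]
ee_rot: [0.002, 0.221, 0.975, 0.003]
wrist_force: [-0.5, 0.7, -2.0]
grip_width: 25.1
grip_force: 78.3
```

```bash
python3 - <<'E'
from h import *
s=state();print(s["time_s"],s["position"],s["wrist_force"],s["grip_width"],s["grip_force"])
for y in(50,): print(bw((-24,y,0)),rel(bw((-24,y,123)),86.75,s=s))
E
```

```text
2.525 [469.38257804 317.24899253 125.19856486] [-0.45550253  0.72265386 -2.01080411] 25.135075146902352 78.29074144363403
[509.17323928 -87.31978957   0.        ] (array([  0.35,   0.27, -22.34]), array([-210.6, -347.7,    0.5]))
```

>>> carry_out(motion=[0.3,0.3,-22.3,-210,-348,0,0,0.3,0.3,-22.3,-210,-348,0,0,0.3,0.3,-22.3,-210,-348,0,0,0.3,0.3,-22.3,-210,-348,0,0,0.3,0.3,-22.3,-210,-348,0,0,0.3,0.3,-22.3,-210,-348,0,0,0.3,0.3,-22.3,-210,-348,0,0,0.3,0.3,-22.3,-210,-348,0,0])

```text
time_s: 3.52
position: [505.3, -92.4, 120.6]
ee_rot: [-0.004, 0.031, 0.999, -0.003]
wrist_force: [-0.2, 1.1, -2.1]
grip_width: 25.4
grip_force: 78.5
```

```bash
python3 - <<'E'
from h import *
s=state();print(s["time_s"],s["position"],s["wrist_force"],s["joint_pos"].round(2),s["grip_width"],s["grip_force"])
print(rel(bw((-24,50,66)),86.75,s=s))
cv2.imwrite("pics/w2.png",capture("wrist")[:,:,::-1])
E
```

```text
3.525 [505.30752171 -92.36925828 120.63482439] [-0.18601927  1.10738515 -2.08321178] [0.08 0.47 0.01 1.98 0.   0.7  1.6 ] 25.3992908100119 78.52421879768372
(array([-0.31, -0.41, -0.34]), array([-3.9,  5.6, 54.6]))
```

View pics/w2.png

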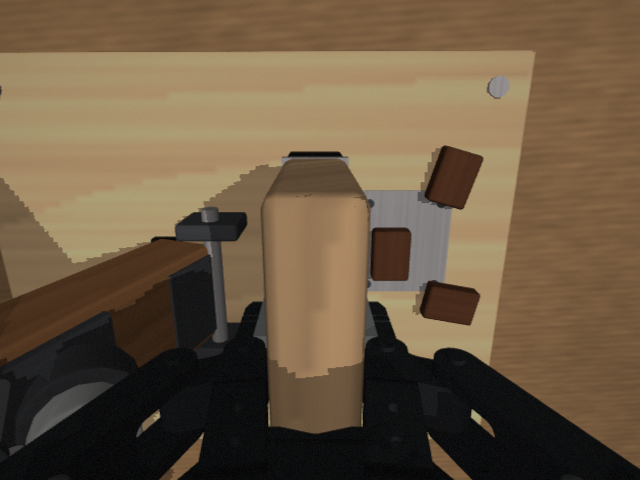

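The wrist view shows the held scraper upright over the board's clear strip. The chips are at (455,177), (391,254) and (450,303), all within its length. I'll lower it next.

>>> carry_out(motion=[0,0,0,1,4,25,0,0,0,0,1,4,45,0,0,0,0,1,4,52,0,0,0,0,1,4,56,0,0,0,0,1,4,56,0,0,0,0,1,4,56,0])

```text
time_s: 4.32
position: [505.5, -85.1, 65.8]
ee_rot: [-0.003, 0.028, 1.0, -0.002]
wrist_force: [0.4, 0.2, -1.8]
grip_width: 24.9
grip_force: 78.5
```

>>> carry_out(motion=[0,0,0,0,0,2,0,0,0,0,0,0,4,0,0,0,0,0,0,5,0,0,0,0,0,0,5,0])

```text
time_s: 4.82
position: [505.0, -85.2, 61.3]
ee_rot: [-0.003, 0.029, 1.0, -0.002]
wrist_force: [-5.5, 0.1, 12.6]
grip_width: 25.5
grip_force: 80.6
```

>>> carry_out(motion=[0,0,0,0,10,-0.7,0,0,0,0,0,25,-0.7,0,0,0,0,0,45,-0.7,0,0,0,0,0,65,-0.7,0,0,0,0,0,85,-0.7,0,0,0,0,0,105,-0.7,0,0,0,0,0,115,-0.7,0])

```text
time_s: 5.7
position: [512.7, 31.2, 61.1]
ee_rot: [-0.002, 0.028, 1.0, -0.002]
wrist_force: [0.3, -5.1, 6.1]
grip_width: 25.2
grip_force: 79.5
```

>>> carry_out(motion=[0,0,0,0,12,-1,0,0,0,0,0,24,-1,0,0,0,0,0,36,-1,0,0,0,0,0,46,-1,0,0,0,0,0,46,-1,0,0,0,0,0,46,-1,0])

```text
time_s: 6.45
position: [514.1, 75.2, 61.3]
ee_rot: [-0.003, 0.029, 1.0, -0.002]
wrist_force: [-0.1, -0.6, -2.5]
grip_width: 25.5
grip_force: 78.5
```

```bash
python3 - <<'E'
from h import *
s=state();print(s["time_s"],s["position"],s["wrist_force"],s["grip_width"],s["grip_force"])
im=capture("top")[190:340,250:450];w=capture("wrist")
cv2.imwrite("pics/c3.png",np.hstack([cv2.resize(im,(400,300))[:,:,::-1],cv2.resize(w,(400,300))[:,:,::-1]]))
E
```

```text
6.45 [514.10993664  75.2026978   61.25289237] [-0.14198181 -0.60746544 -2.47721217] 25.512039905339613 78.5153317451477
```

View pics/c3.png

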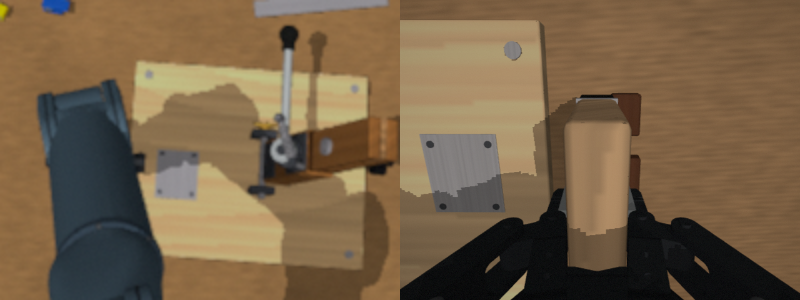

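The board is clear. Two chips show beyond the scraper at (628,110) and (635,170); the third is hidden behind it. I'll lift, carry the scraper away to the left and check all three.

>>> carry_out(motion=[0,0,0,0,0,-50,0,0,0,0,0,20,-80,0,0,0,0,30,80,-80,0,0,0,0,30,140,-80,0,0,0,0,30,180,-80,0,0,0,0,30,180,-80,0,0,0,0,30,180,-80,0])

```text
time_s: 7.42
position: [495.0, 256.0, 140.5]
ee_rot: [-0.003, 0.029, 1.0, -0.003]
wrist_force: [-0.1, 0.2, -1.7]
grip_width: 25.3
grip_force: 78.6
```

```bash
python3 - <<'E'
from h import *
s=state();print(s["time_s"],s["position"],s["wrist_force"],s["grip_width"],s["grip_force"])
im=capture("top");cv2.imwrite("pics/top4.png",im[:,:,::-1]);c=calibration("top")
hsv=cv2.cvtColor(im,cv2.COLOR_RGB2HSV);H,S,V=[hsv[...,i].astype(int) for i in range(3)]
sel=np.zeros(H.shape,bool);sel[235:315,270:360]=1
for b,st,ct in blobs((V<115)&(S>150)&sel,20): P=plane(c,ct,10)[0]; print(ct.round(0),st[4],P.round(0),BR.inv().apply(P-B0).round(0))
cv2.imwrite("pics/c4.png",cv2.resize(im[200:350,200:400],(800,600))[:,:,::-1])
E
```

```text
7.425 [495.00722627 255.9752387  140.50929857] [-0.09963365  0.2116964  -1.71306132] 25.279074762813146 78.59426021575928
[307. 262.] 94 [556.  52.  10.] [ 15. 192.  10.]
[291. 273.] 92 [525.  97.  10.] [-18. 235.  10.]
[291. 291.] 92 [473.  98.  10.] [-70. 233.  10.]
```

View pics/c4.png

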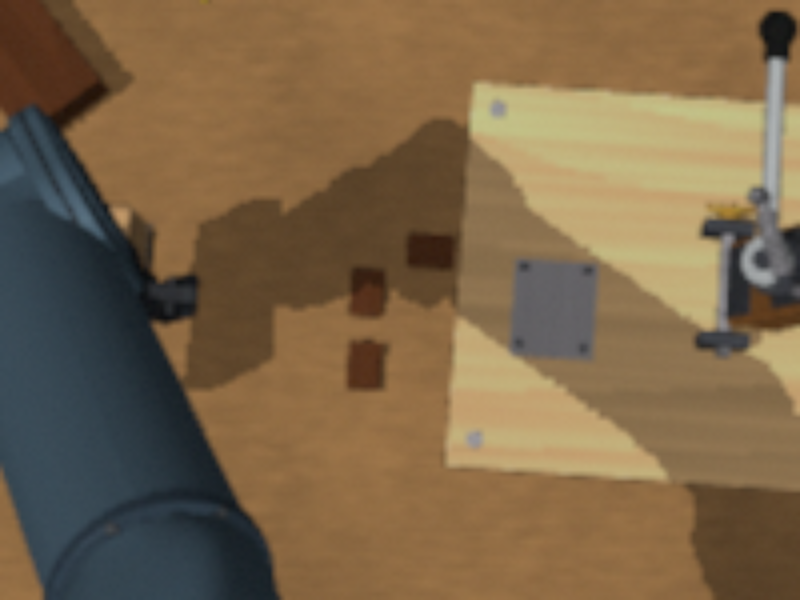

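All three chips are on the bench outside the board, at board y 192, 235 and 233. I'll set the scraper down here.

>>> carry_out(motion=[0,0,0,0,0,55,0,0,0,0,0,0,85,0,0,0,0,0,0,92,0,0,0,0,0,0,95,0,0,0,0,0,0,97,0,0,0,0,0,0,97,0])

```text
time_s: 8.22
position: [495.0, 257.3, 44.7]
ee_rot: [-0.002, 0.029, 1.0, -0.002]
wrist_force: [-0.5, -0.7, -1.8]
grip_width: 25.3
grip_force: 78.7
```

>>> carry_out(motion=[0,0,0,0,0,1,0,0,0,0,0,0,1.5,0,0,0,0,0,0,1.5,0,0,0,0,0,0,1.5,1,0,0,0,0,0,1.5,1,0,0,0,0,0,1.5,1,0,0,0,0,0,1.5,1])

```text
time_s: 9.1
position: [494.4, 257.0, 42.2]
ee_rot: [-0.003, 0.028, 1.0, -0.002]
wrist_force: [-0.6, -0.1, -0.5]
grip_width: 85.5
grip_force: 0.0
```

>>> carry_out(motion=[0,0,0,0,0,-40,1,0,0,0,0,0,-100,1,0,0,0,0,0,-160,1,0,0,0,0,0,-200,0,0,0,0,0,0,-200,0])

```text
time_s: 9.72
position: [497.6, 258.8, 245.8]
ee_rot: [-0.0, 0.029, 1.0, -0.0]
wrist_force: [-0.4, -0.4, -1.2]
grip_width: 51.6
grip_force: 0.0
```

```bash
python3 - <<'E'
from h import *
s=state();print(s["time_s"],s["position"],s["wrist_force"],s["grip_width"])
a=np.array([0,-35,157])
for n,p in dict(over=(108,-70,240),start=(108,-64,85),rod0=(108,-35,157)).items(): print(n,bw(p).round(0),rel(bw(p),86.75,s=s))
for q in(0.3,.6,.9,1.1,1.2): 
    r=110; P=np.array([r*np.cos(q),-35+.841*r*np.sin(q),157-.54*r*np.sin(q)]); print(q,P.round(0))
E
```

```text
9.725 [497.59980707 258.81822903 245.81344513] [-0.3525206  -0.37567672 -1.20914639] 51.57262212328966
over [ 634. -215.  240.] (array([-0.01, -0.02, -0.03]), array([-163.4, -464.8,    5.8]))
start [ 634. -209.   85.] (array([-0.01, -0.02, -0.03]), array([-163.4, -458.8,  160.8]))
rod0 [ 636. -180.  157.] (array([-0.01, -0.02, -0.03]), array([-163.4, -429.8,   88.8]))
0.3 [105.  -8. 139.]
0.6 [ 91.  17. 123.]
0.9 [ 68.  37. 110.]
1.1 [ 50.  47. 104.]
1.2 [ 40.  51. 102.]
```

>>> carry_out(motion=[0,0,0,-163,-465,6,0,0,0,0,-163,-465,6,0,0,0,0,-163,-465,6,0,0,0,0,-163,-465,6,0,0,0,0,-163,-465,6,0,0,0,0,-163,-465,6,0,0,0,0,-163,-465,6,0,0,0,0,-163,-465,6,0])

```text
time_s: 10.72
position: [631.4, -218.1, 235.6]
ee_rot: [-0.004, 0.029, 1.0, -0.002]
wrist_force: [0.9, 0.3, 0.5]
grip_width: 0.2
grip_force: 0.0
```

>>> carry_out(motion=[0,0,0,0,0,0,0,0,0,0,0,0,0,0])

```text
time_s: 10.98
position: [631.3, -214.8, 235.7]
ee_rot: [-0.004, 0.028, 1.0, -0.001]
wrist_force: [0.2, 0.5, -0.1]
grip_width: -0.1
grip_force: 0.0
```

```bash
python3 - <<'E'
from h import *
s=state();print(s["time_s"],s["position"],s["wrist_force"],s["grip_width"],s["joint_pos"].round(2))
print(rel(bw((108,-66,115)),86.75,s=s))
a=capture("scene")[200:380,140:380];w=capture("wrist")
cv2.imwrite("pics/c5.png",np.hstack([cv2.resize(a,(400,300)),cv2.resize(w,(400,300))])[:,:,::-1])
E
```

```text
10.975 [ 631.30080946 -214.76704043  235.70482458] [ 0.24425359  0.49071454 -0.09498528] -0.1340685552350765 [ 0.16  0.57  0.15  1.48 -0.09  1.1   1.84]
(array([-0.16, -0.47, -0.  ]), array([ -3.8,   4.7, 120.7]))
```

View pics/c5.png

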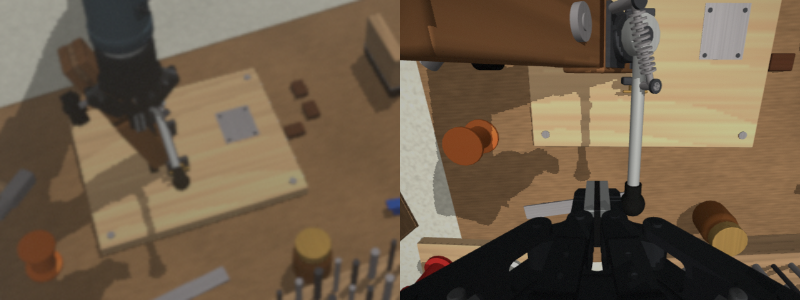

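The scene crop shows the parked head and folded prop, with the closed fingers beside the rod. The wrist view has the fingers at (597,200) and the rod at x≈635, with the ball at (633,198). If I went lower the wrist camera would come close to the leaning head, so I'll turn the tool half round first.

>>> carry_out(motion=[0,0,10.7,0,0,0,0,0,0,21.4,0,0,0,0,0,0,32,0,0,0,0,0,0,42.7,0,0,0,0,0,0,53,0,0,0,0,0,0,64,0,0,0,0,0,0,75,0,0,0,0,0,0,85,0,0,0,0])

```text
time_s: 12.08
position: [632.0, -213.6, 237.1]
ee_rot: [-0.001, 0.698, 0.716, -0.003]
wrist_force: [-0.1, -0.5, 0.2]
grip_width: 0.4
grip_force: 0.0
```

>>> carry_out(motion=[0,0,10.7,0,0,0,0,0,0,21.4,0,0,0,0,0,0,32,0,0,0,0,0,0,42.7,0,0,0,0,0,0,53,0,0,0,0,0,0,64,0,0,0,0,0,0,75,0,0,0,0,0,0,85,0,0,0,0])

```text
time_s: 13.08
position: [632.0, -213.6, 236.9]
ee_rot: [0.001, 0.998, 0.057, -0.003]
wrist_force: [-0.0, 0.7, -0.3]
grip_width: -0.1
grip_force: 0.0
```

```bash
python3 - <<'E'
from h import *
s=state();print(s["time_s"],s["position"],s["wrist_force"],s["joint_pos"].round(2))
print(rel(bw((108,-66,115)),86.75-180,s=s))
E
```

```text
13.075 [ 632.04853519 -213.5959595   236.93977831] [-0.02823853  0.70898981 -0.26925597] [-0.27  0.71  0.86  1.51 -0.55  1.18 -0.78]
(array([0.12, 0.37, 9.77]), array([  3.5,  -2.9, 121.9]))
```

>>> carry_out(motion=[0,0,9.8,3,-1,0,0,0,0,9.8,3,-1,50,0,0,0,9.8,3,-1,90,0,0,0,9.8,3,-1,122,0,0,0,9.8,3,-1,122,0,0,0,9.8,3,-1,122,0])

```text
time_s: 13.82
position: [634.7, -214.6, 116.6]
ee_rot: [0.002, 1.0, -0.026, -0.002]
wrist_force: [0.9, 0.3, 0.2]
grip_width: 0.0
grip_force: 0.0
```

```bash
python3 - <<'E'
from h import *
s=state();p=s["position"];print(s["time_s"],p,BR.inv().apply(p-B0).round(1),s["wrist_force"],s["joint_pos"].round(2))
R=lambda P:rel(bw(P),-93.25,s=s)
for P in[(108,-50,112),(106,-25,105),(96,0,92),(78,24,85),(60,40,80),(50,46,78)]: print(P,R(P))
E
```

```text
13.825 [ 634.69811858 -214.57400139  116.5919488 ] [108.5 -69.9 116.6] [0.85262029 0.32361214 0.24052211] [-0.24  0.85  0.8   1.59 -0.69  1.   -0.85]
(108, -50, 112) (array([0.24, 0.26, 0.22]), array([ -0.4, -20. ,   4.5]))
(106, -25, 105) (array([0.24, 0.26, 0.22]), array([ -2.3, -45. ,  11.4]))
(96, 0, 92) (array([0.24, 0.26, 0.22]), array([-12.2, -70.1,  24.4]))
(78, 24, 85) (array([0.24, 0.26, 0.22]), array([-30. , -94.2,  31.3]))
(60, 40, 80) (array([0.24, 0.26, 0.22]), array([ -47.9, -110.3,   36.4]))
(50, 46, 78) (array([0.24, 0.26, 0.22]), array([ -57.9, -116.3,   38.4]))
```

>>> carry_out(motion=[0,0,0,0,-20,5,0,0,0,0,-1,-33,8,0,0,0,0,-2,-45,12,0,0,0,0,-7,-58,18,0,0,0,0,-12,-70,24,0,0,0,0,-21,-82,28,0,0,0,0,-30,-94,32,0,0,0,0,-30,-94,32,0])

```text
time_s: 14.82
position: [608.0, -117.4, 82.4]
ee_rot: [0.001, 1.0, -0.026, -0.004]
wrist_force: [-0.2, -0.2, 0.5]
grip_width: -0.3
grip_force: 0.0
```

>>> carry_out(motion=[0,0,0,-9,-8,3,0,0,0,0,-18,-16,5,0,0,0,0,-23,-19,6,0,0,0,0,-23,-19,6,0])

```text
time_s: 15.32
position: [586.5, -99.0, 77.0]
ee_rot: [0.002, 1.0, -0.027, -0.003]
wrist_force: [-0.6, -1.0, 0.1]
grip_width: 0.3
grip_force: 0.0
```

```bash
python3 - <<'E'
from h import *
s=state();p=s["position"];print(s["time_s"],BR.inv().apply(p-B0).round(1),s["wrist_force"],s["joint_pos"].round(2))
a=capture("scene");w=capture("wrist");cv2.imwrite("pics/scene6.png",a[:,:,::-1])
a=a[200:380,140:380]
cv2.imwrite("pics/c6.png",np.hstack([cv2.resize(a,(400,300)),cv2.resize(w,(400,300))])[:,:,::-1])
E
```

```text
15.325 [53.8 42.7 77. ] [-0.55812368 -0.96069892  0.0959857 ] [-0.45  0.8   0.78  1.82 -0.73  0.85 -0.93]
```

View pics/c6.png

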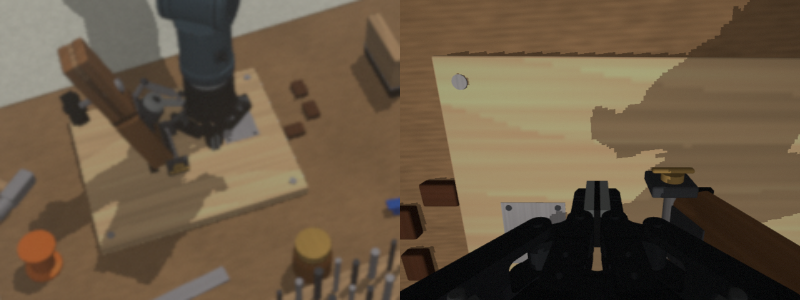

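The scene crop shows the head still leaning at its stop, and the prop no longer points out over the far edge. The chips are untouched at the lower left of the wrist view. I'll retreat upward and check the prop.

>>> carry_out(motion=[0,0,0,25,0,-10,0,0,0,0,30,0,-70,0,0,0,0,30,0,-130,0,0,0,0,30,0,-190,0,0,0,0,30,0,-250,0,0,0,0,30,0,-278,0,0,0,0,30,0,-278,0])

```text
time_s: 16.3
position: [619.7, -101.0, 357.4]
ee_rot: [0.002, 1.0, -0.027, -0.001]
wrist_force: [0.1, -0.1, -0.7]
grip_width: 0.0
grip_force: 0.0
```

```bash
python3 - <<'E'
from h import *
s=state();p=s["position"];print(s["time_s"],BR.inv().apply(p-B0).round(1),s["wrist_force"],s["joint_pos"].round(2))
for P in[(0,-205,352),(0,-205,272)]: print(P,rel(bw(P),-93.25,s=s))
for n in("scene","top"):
  a=capture(n); c=calibration(n);hsv=cv2.cvtColor(a,cv2.COLOR_RGB2HSV)
  for t,P in dict(stop=(-23.4,96,73),folded=(157.5,-35,157)).items():
    u=proj(c,bw(P))[0]; i,j=u.round().astype(int); print(n,t,u.round(),a[j-1:j+2,i-1:i+2].reshape(-1,3).mean(0).round())
E
```

```text
16.3 [ 87.1  42.6 357.4] [ 0.12412981 -0.09227242 -0.73096937] [-0.56  0.56  1.01  1.48 -0.48  1.36 -1.14]
(0, -205, 352) (array([0.26, 0.07, 0.16]), array([-87.8, 247.3,   6.7]))
(0, -205, 272) (array([0.26, 0.07, 0.16]), array([-87.7, 247. ,  86.7]))
scene stop [278. 262.] [46. 41. 34.]
scene folded [247. 309.] [126. 105.  79.]
top stop [340. 275.] [ 68.  88. 101.]
top folded [394. 207.] [51. 61. 69.]
```

>>> carry_out(motion=[0,0,0,-88,247,5,0,0,0,0,-88,247,5,0,0,0,0,-88,247,5,0,0,0,0,-88,247,5,0,0,0,0,-88,247,5,0,0,0,0,-88,247,5,0,0,0,0,-88,247,5,0])

```text
time_s: 17.27
position: [518.7, -339.8, 350.4]
ee_rot: [0.001, 1.0, -0.025, -0.004]
wrist_force: [-0.7, -0.5, -0.3]
grip_width: -0.3
grip_force: 0.0
```

```bash
python3 - <<'E'
from h import *
s=state();p=s["position"];print(s["time_s"],BR.inv().apply(p-B0).round(1),s["wrist_force"],s["joint_pos"].round(2))
for P in[(0,-205,272),(0,-175,272),(0,-80,285)]: print(P,rel(bw(P),-93.25,s=s))
w=capture("wrist");a=capture("scene");c=calibration("scene")
hsv=cv2.cvtColor(a,cv2.COLOR_RGB2HSV);m=(hsv[...,2]<55);sel=np.zeros(m.shape,bool);sel[235:330,225:320]=1
for b,st,ct in blobs(m&sel,25): print(st,ct.round())
E
```

```text
17.275 [-2.000e-01 -2.015e+02  3.504e+02] [-0.70675111 -0.47499938 -0.25645469] [-0.15  0.55  1.    1.51 -0.46  1.34 -0.72]
(0, -205, 272) (array([0.15, 0.4 , 0.35]), array([ 0.7,  3.3, 78.5]))
(0, -175, 272) (array([0.15, 0.4 , 0.35]), array([  0.9, -26.7,  78.4]))
(0, -80, 285) (array([0.15, 0.4 , 0.35]), array([   1.4, -121.7,   65.1]))
[276 259   7   7  37] [279. 262.]
[225 266  11  13  66] [230. 271.]
```

The dark ball is at (279,262) in the scene view. I predicted (278,262) for the prop at its stop, so it has snapped down. Next I'll drop behind the head and push it up.

>>> carry_out(motion=[0,0,0,1,2,40,0,0,0,0,1,2,78,0,0,0,0,1,2,78,0,0,0,0,1,-15,78,0,0,0,0,1,-27,77,0,0,0,0,1,-37,76,0,0,0,0,1,-45,75,0])

```text
time_s: 18.25
position: [520.9, -298.5, 277.8]
ee_rot: [0.004, 1.0, -0.027, -0.002]
wrist_force: [0.2, -4.7, 3.3]
grip_width: 0.2
grip_force: 2.2
```

>>> carry_out(motion=[0,0,0,0,-10,-1,0,0,0,0,0,-20,-3,0,0,0,0,0,-30,-4,0,0,0,0,0,-40,-6,0,0,0,0,0,-48,-7,0,0,0,0,0,-54,-8,0,0,0,0,0,-58,-9,0])

```text
time_s: 19.12
position: [523.5, -238.7, 284.8]
ee_rot: [0.002, 1.0, -0.027, -0.003]
wrist_force: [0.6, -0.4, 0.8]
grip_width: -0.2
grip_force: 0.6
```

```bash
python3 - <<'E'
from h import *
s=state();p=s["position"];print(s["time_s"],BR.inv().apply(p-B0).round(1),s["wrist_force"],s["joint_pos"].round(2))
E
```

```text
19.125 [  -1.1 -100.3  284.8] [ 0.60559789 -0.39837627  0.81972931] [-0.36  0.52  1.01  1.72 -0.47  1.17 -0.85]
```

>>> carry_out(motion=[0,0,0,0,-6,0,0,0,0,0,0,-11,0,0,0,0,0,0,-15,0,0,0,0,0,0,-18,0,0,0,0,0,0,-18,0,0])

```text
time_s: 19.75
position: [524.6, -221.7, 285.6]
ee_rot: [0.002, 1.0, -0.027, -0.003]
wrist_force: [-1.1, -1.5, 4.7]
grip_width: -0.0
grip_force: 3.5
```

>>> carry_out(motion=[0,0,0,0,-1.5,0,0,0,0,0,0,-3,0,0,0,0,0,0,-3,0,0])

```text
time_s: 20.12
position: [524.7, -219.2, 285.9]
ee_rot: [0.002, 1.0, -0.027, -0.003]
wrist_force: [-2.1, -1.2, 8.0]
grip_width: 0.2
grip_force: 4.5
```

The upward force suggests the head's top edge is touching the flaring finger links. I'll raise the tool so that only the finger ends bear on it.

>>> carry_out(motion=[0,0,0,0,0,-9,0,0,0,0,0,0,-18,0,0,0,0,0,0,-18,0,0,0,0,0,0,-18,0])

```text
time_s: 20.62
position: [524.9, -218.2, 302.8]
ee_rot: [0.002, 1.0, -0.027, -0.003]
wrist_force: [0.0, -1.1, 0.4]
grip_width: 0.1
grip_force: 0.5
```

```bash
python3 - <<'E'
from h import *
s=state();p=s["position"];print(s["time_s"],BR.inv().apply(p-B0).round(1),s["wrist_force"],s["moment"].round(2))
for n in("scene",):
  a=capture(n); c=calibration(n);hsv=cv2.cvtColor(a,cv2.COLOR_RGB2HSV)
  print("landed px",proj(c,bw((-23.5,100.3,31))));m=(hsv[...,2]<55);sel=np.zeros(m.shape,bool);sel[250:300,260:310]=1
  for b,st,ct in blobs(m&sel,15): print(st,ct.round(1))
E
```

```text
20.625 [ -0.9 -79.8 302.8] [ 0.01394673 -1.08350459  0.38690522] [-0.22 -0.01  0.02]
landed px [[280.58841581 271.16271352]]
[279 268   6   7  31] [281.7 270.7]
```

>>> carry_out(motion=[0,0,0,0,-2,0,0,0,0,0,0,-4,0,0,0,0,0,0,-4,0,0])

```text
time_s: 21.05
position: [524.9, -213.9, 302.7]
ee_rot: [0.002, 1.0, -0.027, -0.003]
wrist_force: [0.7, -1.4, -0.6]
grip_width: 0.1
grip_force: 0.3
```

>>> carry_out(motion=[0,0,0,0,-1,0,0,0,0,0,0,-2,0,0,0,0,0,0,-2,0,0])

```text
time_s: 21.42
position: [525.1, -212.2, 302.9]
ee_rot: [0.002, 1.0, -0.027, -0.003]
wrist_force: [-0.8, -0.6, -0.2]
grip_width: -0.2
grip_force: 0.3
```

>>> carry_out(motion=[0,0,0,0,-1,0,0,0,0,0,0,-2,0,0,0,0,0,0,-2,0,0])

```text
time_s: 21.8
position: [525.3, -210.2, 302.8]
ee_rot: [0.002, 1.0, -0.027, -0.003]
wrist_force: [0.2, -0.5, 0.7]
grip_width: -0.1
grip_force: 0.3
```

>>> carry_out(motion=[0,0,0,0,-1,0,0,0,0,0,0,-2,0,0,0,0,0,0,-2,0,0])

```text
time_s: 22.18
position: [525.3, -209.0, 303.0]
ee_rot: [0.003, 1.0, -0.027, -0.003]
wrist_force: [0.3, -3.4, 0.6]
grip_width: -0.1
grip_force: 1.8
```

Contact: the force is rising against the prop.

>>> carry_out(motion=[0,0,0,0,-0.5,0,0,0,0,0,0,-1,0,0,0,0,0,0,-1,0,0,0,0,0,0,-1,0,0])

```text
time_s: 22.68
position: [525.3, -208.5, 303.1]
ee_rot: [0.003, 1.0, -0.027, -0.003]
wrist_force: [0.9, -6.7, -0.9]
grip_width: -0.1
grip_force: 2.9
```

>>> carry_out(motion=[0,0,0,0,0,0,0,0,0,0,0,0,0,0,0,0,0,0,0,0,0,0,0,0,0,0,0,0])

```text
time_s: 23.18
position: [525.3, -208.5, 303.1]
ee_rot: [0.003, 1.0, -0.027, -0.003]
wrist_force: [0.6, -6.4, 0.1]
grip_width: -0.1
grip_force: 2.9
```

```bash
python3 - <<'E'
from h import *
s=state();p=s["position"];print(s["time_s"],BR.inv().apply(p-B0).round(1),s["wrist_force"],s["joint_velocities"].round(3))
a=capture("scene"); c=calibration("scene");hsv=cv2.cvtColor(a,cv2.COLOR_RGB2HSV)
m=(hsv[...,2]<55);sel=np.zeros(m.shape,bool);sel[250:300,260:310]=1
for b,st,ct in blobs(m&sel,15): print(st,ct.round(1))
E
```

```text
23.175 [ -1.  -70.1 303.1] [ 0.61978778 -6.44243828  0.09249249] [ 0.    -0.001 -0.     0.     0.    -0.     0.001]
[278 268   7   7  32] [281.6 271.4]
```

A steady push of about 6.4 N is holding the head, and the foot is at its landing pixel, (281.6,271.4) against (280.6,271.2) predicted. Handing in.

```bash
python3 -c "
from plant import *
print(finish_job())"
```

```text
the job is handed in; nothing more can be done
None
```

I handed the job in at about 23 s, and no verdict came back: the chips are off the board, the scraper block stands on the bench clear of it, the prop is down at its stop, and the fingers hold the head upright with about 6.4 N, which I estimate puts about 12 N on the foot.

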